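Fit the spine insert in the lumbar phantom and lower its back hatch

TASK

Get the lumbar puncture phantom ready for the next trainee: stand the spine insert up, fit it in the pocket in the phantom's back by pushing the sprung end clamp back with the insert and lowering it flat onto the pocket floor, so that the clamp holds it against the fixed end. Then take the open hatch by its pull bar, swing it over and lower it gently until it is fully shut; do not let it drop. Leave the mouse, the marker tile and the gel bottle where they are.

Things in the scene. Friction and masses are not known exactly. Their poses are not given: they have to be found in the camera images.
- phantom: skin-coloured prone lower torso, fixed, 370 x 330, 142 high (buttocks 165). Origin: centre of its underside; x along the spine to the waist end, y left, z up. Opening in its back: x -45 to 105, y -50 to 50, rim 140 up; in it a white deck 94 up, and in the deck a pocket, x -15 (fixed end) to 80, y -31 to 31, grey floor 74 up. Sprung clamp in the pocket; behind it a bracket, 120 up, x 84 to 92.
- pocket (a point): point on the pocket floor, 74 above the desk, where the centre of the insert's underside belongs, axes as the phantom's. The pocket's fixed end is 34 from it on the -x side: a 20 high step from the floor up to the deck, with 30 of free deck beyond it.
- clamp_face (a point): middle of the upper edge of the sprung clamp's face, which looks to the phantom's -x: a steel plate 56 wide, 10 thick, with a blue top edge, its top 117 above the desk, about 20 above the deck. Axes as the phantom's. At rest the face is 56 from the fixed end, 12 less than the insert's length.
- clamp (a joint): how far the clamp is pushed back along the phantom's +x, m: 0 at rest, 0.012 with the insert fitted, 0.022 at most. Its spring pushes with 3.6 N at 0 and 0.3 N more for each mm.
- insert: spine insert, 0.26 kg: blue-grey block 68 long (x), 56 wide (y), 34 high (z), on it a bone-coloured ridge 68 long, 14 wide, 28 high (z 34 to 62). Origin: centre of its underside, z towards the ridge. Alike end for end. At the start it lies on a side face, ridge pointing level, origin 28 above the desk. Upright in the pocket it has 3 to spare each side and the ridge ends 4 below the shut hatch.
- hatch (a joint): hatch angle, rad: 0 shut on the rim, 1.57 upright, 2.2 open on its hinge stop, where it leans outwards at the start; nearly free hinge, so let go short of upright it falls shut. Skin-coloured panel, 172 along the hinge, 118 from hinge to edge, 10 thick, about 0.34 kg.
- hatch_hinge (a point): middle of the hatch's hinge line, 145 above the desk, on the phantom's -y side of the opening; the line runs along the phantom's x axis. Axes as the phantom's.
- pull_bar (a point): middle of the hatch's pull bar: round steel, 10 diameter, along the hinge (this point's x), free for 96 between two ears, 151 from the hinge line, with a gap of 27 to the panel's edge. The point turns with the hatch: y from hinge to bar, z out of the outer face. Shut, the bar is 160 above the desk at the phantom's y = 92, with 35 free below it.
- mouse: black computer mouse, 104 x 60 x 35, origin at the centre of its underside, x along its length; to be left alone
- marker_tile: white tile with a black speckle pattern for headset tracking, 75 x 65 x 6, origin at the centre of its underside; to be left alone
- gel_bottle: pump bottle of hand gel with a blue label and white pump, 60 diameter, 150 high, origin at the centre of its underside; to be left alone
Things that resemble listed ones, but are neither listed nor needed, are in the scene too. What is shaped like the insert but red or yellow is not meant.

How it is judged (in metres and radians):
On the way, in this order (a step that is already met when the one before it is completed fails the run):
1. the insert stands upright on the pocket floor, held between the fixed end and the clamp and let go, the hatch still open (horizontal distance between insert and pocket below 0.006 m and z of insert in the frame of pocket between -0.004 and 0.004 m and angle between insert's own z axis and vertical below 0.08 rad and angle between the x axis of insert and the x axis of phantom, either way round below 0.12 rad and value of joint clamp above 0.008 m and contact force between the fingers and insert below 0.1 N and value of joint hatch above 1.57 rad), for 0.2 s.
2. the hatch has been swung over past upright and lowered onto the rim (value of joint hatch below 0.03 rad), for 0.1 s.
At the end, for the whole second after the job is handed in: The hatch is shut (within 0.03 rad) and still; the insert stands on the pocket floor within 6 mm of its place and 4 mm in height, upright within 0.08 rad, in line with the pocket within 0.12 rad, the clamp pushed back at least 8 mm by it; both are let go (value of joint hatch below 0.03 rad and velocity of joint hatch below 0.05 rad/s and horizontal distance between insert and pocket below 0.006 m and z of insert in the frame of pocket between -0.004 and 0.004 m and angle between insert's own z axis and vertical below 0.08 rad and angle between the x axis of insert and the x axis of phantom, either way round below 0.12 rad and value of joint clamp above 0.008 m and linear speed of insert below 0.02 m/s); the robot touches nothing.
It fails at once if the hatch drops or is slammed: over the last 0.35 rad it closes faster than 3 rad/s (0.45 m/s at the bar) (value of joint hatch below 0.35 rad and velocity of joint hatch below -3 rad/s).
It fails at once if the mouse is pushed more than 30 mm (distance of mouse from where it was at the start of the episode above 0.03 m).
It fails at once if the marker tile is pushed more than 30 mm (distance of marker_tile from where it was at the start of the episode above 0.03 m).
It fails at once if the gel bottle is pushed more than 30 mm or tipped (distance of gel_bottle from where it was at the start of the episode above 0.03 m or angle between gel_bottle's own z axis and vertical above 0.3 rad).
It also fails if it takes over 61 s, if anything falls off the work surface, if the arm or the gripper's body presses on something with over 40 N, if the wrist force passes 120 N, or if a joint passes its speed limit or range.

ROBOT

A 6-joint arm with a two-finger parallel gripper is mounted at the origin on the work surface. World frame = base frame: x ahead of the robot, y to its left, z up, the work surface at z = 0. Lengths are in mm, angles in rad, forces in N, time in s.
With the tool pointing down it reaches from about 325 to 775 mm from the base axis. Payload 5.5 kg.
Tool frame: the origin (TCP) lies at the very end of the fingers, on their centre line; the grasp point (between the pads) lies 19 mm behind it; z points along the fingers, y is the line along which they close (so a half turn about z gives the same grasp; the last joint's range is limited). The gripper opens to 88 mm and grips with 3 to 60 N. Pads are 20 mm wide; open, the fingers measure 115 mm over their backs; the gripper's body (75 mm by 178 mm) begins 61 mm behind the grasp point.
Start: joints at [1.213, 0.091, 1.231, -0, 1.82, -0.057], TCP at [177.775, 573.073, 222.631] pointing down, gripper open.
Joint ranges: [-2.87, 2.87], [-0.86, 2.18], [0.17, 2.46], [-1.51, 4.65], [0.06, 2.69], [-2.65, 2.65]. Speed limits (rad/s): [2.57, 2.57, 3.01, 3.14, 3.14, 3.14].

INTERFACE

Orientations are given as a unit quaternion [w, x, y, z].
In Python, from plant import status, capture, ctrl gives the robot as it stands. The module is installed in compiled form; this text tells all that it offers.
- The arm moves only by the tool drive_tool, never from a script. Its arguments are lists of equal length, an entry for each row: "offset": the shift along the world's x, y, z in m, a list of three; "twist": the turn, a rotation vector about the world's x, y, z in rad, a list of three. A call has 1 to 12 rows; each row is the pose to reach, as a shift and turn from the pose commanded when the call began; what a row does not reach only later rows make up. A row lasts 1/8 s, in which the tool goes at most 62.5 mm and 10.7 degrees, less where a joint would pass 70% of its speed; a pose out of reach is approached as far as the arm can. A call with a gripper value outside its range is refused whole. "hand" is the closure, from -1 (fully open) to 1 (shut), set as the call begins (left out, the last holds). The fingers move at their own pace and stop on an object; the grip force is fixed at half the most. Time passes only in rows, so rows that repeat a pose let the fingers close. It gives the time, the measured TCP pose, the force, the opening and the grip force at its end, in the units of the state.
- status.get_state(): the state, without advancing time (a new reading comes with each control period).
- capture(name): name is "scene" or "side" or "wrist"; returns a dict with "img" (480x640x3 uint8, blue, green, red), "depth" (480x640 float32, mm along the optical axis (not along the pixel's ray), 0 where there is no reading), "fov_y" (degrees; the focal length in pixels is half the picture's height over the tangent of half this angle, whatever the lens; pixels are square), "cx", "cy" (the principal point, pixels), "rvec" (rotation vector, rad) and "tvec" (3), from world to camera coordinates, as OpenCV has them. Camera axes: x right, y down, z forward; pixel columns grow to the right and rows downward; lengths in mm; the calibration is good to about 2 mm. A picture is of the moment at which its call begins.
- ctrl.sign_off(): hands the job in; it is judged then, once.
The state is a dict: "clock": time; "joints": joint angles; "qvel": joint speeds; "joint_torque": joint torques, N m; "ee_pos": TCP position; "tool_rot": TCP orientation; "contact_force": force on the tool from outside, world axes, zero at the start; "torque": the same for the moment, N m; "grip_width": finger opening in mm; "gripper_force": force on a finger pad.
Only numpy, scipy, OpenCV 4.12 (cv2) and the standard library are available. Lean on these libraries where they do the work, as an engineer would, in place of code of your own. Each camera call takes 0.05 s, during which the arm holds its last target. There are 200 camera calls.

## Working session

There is one attempt and no reset: what is moved stays moved. The work goes in short steps, Python scripts to look and compute and a tool call to move; the robot and the scene stay as the last step left them, time stands still between calls to the robot, and variables do not carry over. Pictures are saved under pics/ and viewed, at most 13 in all, crops included, and the job is handed in when it is done.

Besides the shell and the picture viewer there is one more tool, called after "Emit:" as name(argument=value, ...) on one line, values as JSON. drive_tool: Moves the arm, as the interface text tells. Its arguments: {"type":"object","properties":{"offset":{"type":"array"},"twist":{"type":"array"},"hand":{"type":"number"}},"required":["offset","twist"]}

```bash
mkdir -p pics; cat > h.py <<'E'
import numpy as np, cv2, pickle
from plant import status, capture, ctrl
def snap(n,tag):
    c=capture(n); cv2.imwrite(f'pics/{tag}.png',c['img']); pickle.dump(c,open(f'{tag}.pkl','wb')); return c
def load(tag): return pickle.load(open(f'{tag}.pkl','rb'))
def pc(c):
    f=240/np.tan(np.radians(c['fov_y'])/2); d=c['depth']; v,u=np.mgrid[:480,:640]
    P=np.stack([(u-c['cx'])/f*d,(v-c['cy'])/f*d,d],-1)
    R=cv2.Rodrigues(np.array(c['rvec'],float))[0]
    W=(P-np.array(c['tvec'],float).ravel())@R
    W[d==0]=np.nan; return W
E
python3 - <<'E'
from h import *
snap('scene','s0');snap('side','d0');print(status.get_state())
for t in('s0','d0'):
    c=load(t);print(c['fov_y'],c['rvec'],c['tvec'])
E
```

```text
{'clock': 0.1, 'joints': array([ 1.21328389e+00,  9.17806064e-02,  1.23173392e+00, -1.40728402e-05,
        1.81980083e+00, -5.67000466e-02]), 'qvel': array([ 0.0001871 , -0.0020629 , -0.0021597 , -0.00028118, -0.00021664,
       -0.00151389]), 'joint_torque': array([ 1.46943821e-03, -4.47857738e+01, -4.07570457e+01,  7.00226217e-02,
        2.83788104e-02, -1.16178157e-04]), 'ee_pos': array([177.69330984, 572.81290652, 221.63954056]), 'tool_rot': array([-1.70443734e-04,  1.49841408e-01,  9.88709669e-01, -8.44347757e-04]), 'contact_force': array([ 0.62068731, -0.48292776, -0.79316242]), 'torque': array([-0.01586917,  0.02438364,  0.00648621]), 'gripper_force': 0.0, 'grip_width': 87.94189699579132}
44.68509298179786 [ 1.8983542   1.66240139 -0.65573271] [-109.32733345 -323.74508385 1976.4807578 ]
45.16593888303622 [ 2.16794912 -0.54090916  0.26941535] [-451.40452622  267.40938768 1402.96313526]
```

View pics/s0.png

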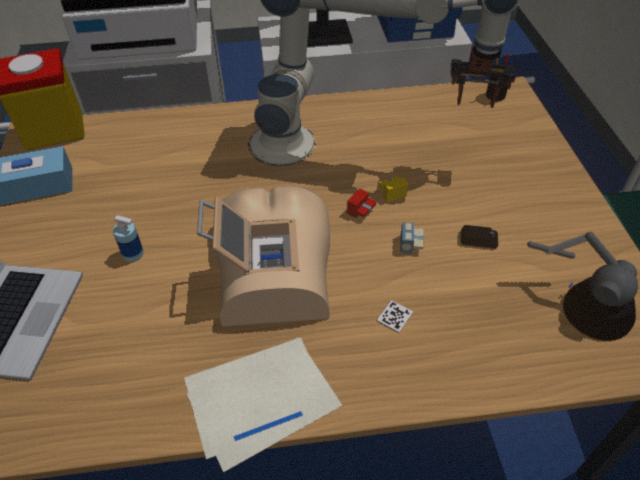

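View pics/d0.png

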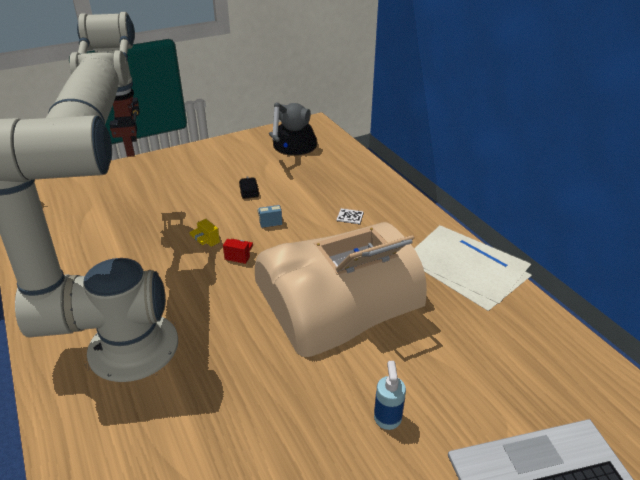

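The scene view shows the insert lying at about (410,238) with its ridge to the image right, i.e. +y. The phantom's opening is at (270,250), the open hatch on its left at (232,232) and the pull bar at (203,218). The mouse is at (480,237) and the tile at (396,316). Next I'll measure positions from the depth images.

```bash
python3 - <<'E'
from h import *
for t in('s0','d0'):
    c=load(t);W=pc(c);hsv=cv2.cvtColor(c['img'],cv2.COLOR_BGR2HSV)
    if t=='s0':
        for n,(u0,u1,v0,v1) in dict(ins=(397,428,218,258),mouse=(455,502,222,252),tile=(375,416,298,334),bottle=(110,145,212,265)).items():
            p=W[v0:v1,u0:u1].reshape(-1,3);p=p[p[:,2]>(10 if n!='tile' else 3)];print(n,len(p),np.nanmin(p,0).round(),np.nanmax(p,0).round(),np.median(p,0).round())
            if n=='ins':
                q=p[p[:,2]>46];r=cv2.minAreaRect(q[:,:2].astype(np.float32));print('top',len(q),r,np.median(q[:,2]))
                q=p[(p[:,2]>30)&(p[:,2]<40)];print('ridge?',cv2.minAreaRect(q[:,:2].astype(np.float32)))
        p=W[180:330,190:335];
        m=(p[...,2]>130)&(p[...,2]<150);print('rimband',np.nanmin(p[m],0),np.nanmax(p[m],0))
        print('pixels:')
        for u,v in[(250,240),(299,222),(300,268),(247,222),(252,270),(203,218),(200,205),(204,235),(270,245)]:print(u,v,W[v,u].round(),c['img'][v,u])
    # blue clamp
    roi=(slice(180,330),slice(190,335)) if t=='s0' else (slice(220,300),slice(310,420))
    h=hsv[roi];m=(h[...,0]>100)&(h[...,0]<130)&(h[...,1]>150)&(h[...,2]>60)
    p=W[roi][m];print(t,'blue',len(p),np.nanmedian(p,0),np.nanmin(p,0),np.nanmax(p,0))
im=load('s0')['img'][175:335,185:345];cv2.imwrite('pics/c1.png',cv2.resize(im,(600,600),interpolation=cv2.INTER_CUBIC))
E
```

```text
ins 555 [472. 284.  10.] [552. 359.  62.] [524. 314.  39.]
top 243 ((507.958984375, 307.9736328125), (33.28336715698242, 73.48169708251953), 76.28956604003906) 55.11613705369844
ridge? ((512.0173950195312, 321.9532165527344), (60.009185791015625, 71.62185668945312), 77.5584716796875)
mouse 686 [484. 460.  10.] [561. 570.  41.] [531. 511.  30.]
tile 566 [686. 171.   3.] [796. 289.  13.] [747. 224.   6.]
bottle 902 [ 417. -491.   10.] [ 471. -429.  156.] [ 453. -455.   88.]
rimband [ 355.52037219 -178.18953099  130.00795319] [725.83367518  42.90208184 149.99861799]
pixels:
250 240 [ 557. -122.  141.] [ 83 101 120]
299 222 [508.   9. 137.] [132 160 186]
300 268 [659.  -5. 132.] [130 157 186]
247 222 [ 498. -127.  147.] [106 125 143]
252 270 [ 656. -123.  141.] [109 136 165]
203 218 [ 327. -263.    7.] [ 80 114 148]
200 205 [ 538. -230.  263.] [118 115 118]
204 235 [ 626. -222.  250.] [104 103 102]
270 245 [537. -73.  92.] [75 74 74]
s0 blue 73 [596.51745702 -73.41888455 115.72937863] [587.623052   -99.10437912 108.71698324] [605.66876766 -47.53419452 123.03577205]
d0 blue 9 [595.14244828 -52.25163303 115.45078174] [588.3689698  -58.77105849 113.47103957] [598.91118222 -46.64414156 120.52656404]
```

View pics/c1.png

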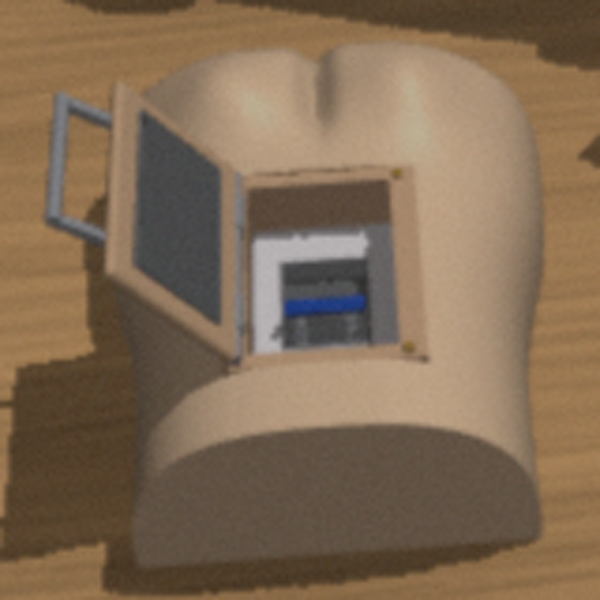

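The enlarged crop shows the blue clamp edge at crop (325,305), the rim's right corners at (400,172) and (415,355), and the pull bar at (55,160). I'll take wrist views for a more precise fix, starting over the insert.

Emit:
drive_tool(offset=[[0.05,-0.04,0.03],[0.1,-0.08,0.06],[0.15,-0.12,0.08],[0.2,-0.16,0.08],[0.25,-0.2,0.08],[0.3,-0.24,0.08],[0.3,-0.265,0.08],[0.3,-0.265,0.08],[0.3,-0.265,0.08]], twist=[[0,0,0],[0,0,0],[0,0,0],[0,0,0],[0,0,0],[0,0,0],[0,0,0],[0,0,0],[0,0,0]], hand=-1)

```text
clock: 1.23
ee_pos: [477.5, 308.5, 302.4]
tool_rot: [-0.0, 0.15, 0.989, 0.0]
contact_force: [-1.2, 0.6, 0.1]
grip_width: 87.5
gripper_force: 0.0
```

```bash
python3 - <<'E'
from h import *
c=snap('wrist','w0');s=status.get_state();print(s['clock'],s['ee_pos'],s['tool_rot'],s['joints'],s['contact_force'])
R=cv2.Rodrigues(np.array(c['rvec'],float))[0];print('cam',-R.T@np.array(c['tvec']).ravel(),R[2],c['fov_y'])
E
```

```text
1.275 [477.19271878 308.95241484 302.47046756] [-2.48130051e-04  1.49290982e-01  9.88793271e-01  9.10575053e-05] [ 5.14450217e-01  3.77119378e-02  1.14386531e+00  4.85716978e-04
  1.96029382e+00 -7.56459363e-01] [-0.06157071 -0.40946236 -0.52222224]
cam [405.94511607 329.95217138 463.31235054] [ 0.2598375  -0.08138999 -0.96221627] 58.26313646200231
```

View pics/w0.png

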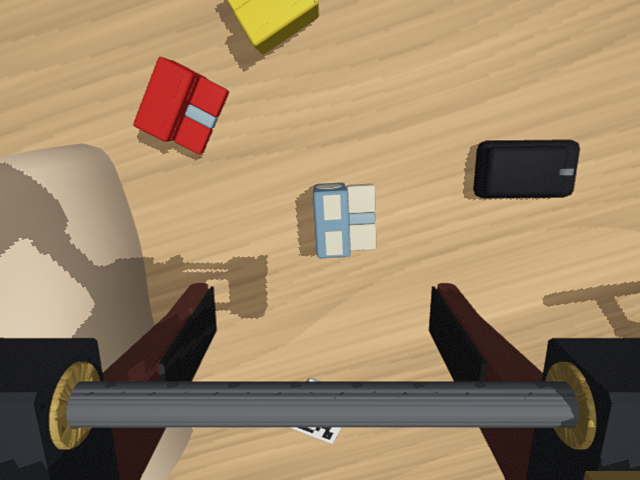

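The wrist view shows the insert at (345,220), with its blue top face spanning columns 315–350 and the ridge pointing right. The red and yellow lookalikes are at (180,105) and (270,15). Next I'll look at the phantom.

Emit:
drive_tool(offset=[[-0.01,-0.06,0.01],[-0.02,-0.12,0.02],[-0.02,-0.18,0.03],[-0.02,-0.24,0.05],[-0.02,-0.3,0.08],[-0.02,-0.35,0.1],[-0.02,-0.38,0.12],[-0.02,-0.38,0.12],[-0.02,-0.38,0.12]], twist=[[0,0,0],[0,0,0],[0,0,0],[0,0,0],[0,0,0],[0,0,0],[0,0,0],[0,0,0],[0,0,0]])

```text
clock: 2.4
ee_pos: [458.0, -70.5, 422.1]
tool_rot: [-0.0, 0.149, 0.989, 0.0]
contact_force: [-0.1, -0.6, -0.5]
grip_width: 87.2
gripper_force: 0.0
```

```bash
python3 - <<'E'
from h import *
W=pc(load('w0'));p=W[165:275,285:390]
z=p[...,2];q=p[(z>50)];r=cv2.minAreaRect(q[:,:2].astype(np.float32));print('top',len(q),r,np.median(q[:,2]),q.mean(0))
q=p[(z>31)&(z<40)];print('ridge',cv2.minAreaRect(q[:,:2].astype(np.float32)),q.mean(0),len(q))
c=snap('wrist','w1');s=status.get_state();print(s['clock'],s['ee_pos'],s['contact_force'])
E
```

```text
top 2315 ((503.7212829589844, 309.10577392578125), (33.994163513183594, 67.72537994384766), 75.94335174560547) 54.58651547356566 [502.54086554 309.38024689  54.51978349]
ridge ((507.1751708984375, 322.7564697265625), (61.82722854614258, 68.88055419921875), 76.36709594726562) [509.09565753 338.83278363  33.53995972] 1737
2.45 [457.91884196 -70.3851419  421.85251071] [-0.11454811  0.64853597 -0.19199538]
```

View pics/w1.png

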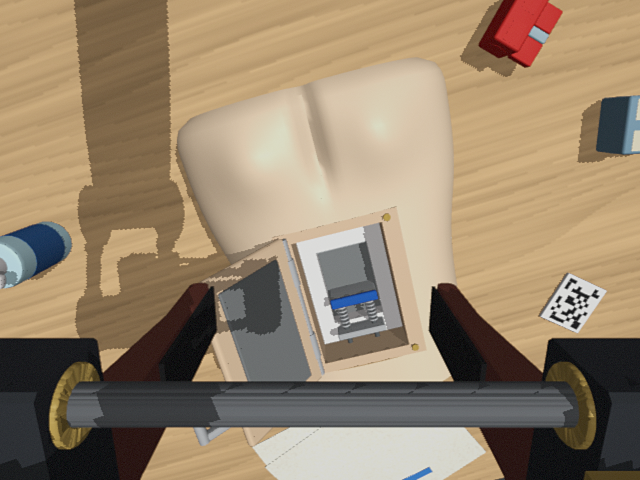

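The wrist view shows the pocket at (350,270), the blue clamp edge at (353,299), brass rim pins at (386,217) and (415,347), and the hatch's inner face lower left at (265,320).

```bash
python3 - <<'E'
from h import *
c=load('w1');W=pc(c);hsv=cv2.cvtColor(c['img'],cv2.COLOR_BGR2HSV)
sub=(slice(200,380),slice(280,430));p=W[sub];h=hsv[sub];z=p[...,2]
m=(h[...,0]>100)&(h[...,0]<130)&(h[...,1]>150)&(z>110)&(z<122)
print('blue',m.sum(),p[m].mean(0),cv2.minAreaRect(p[m][:,:2].astype(np.float32)))
for lo,hi in((68,80),(88,99),(135,146)):
    m=(z>lo)&(z<hi);q=p[m];print(lo,m.sum(),np.median(q,0),cv2.minAreaRect(q[:,:2].astype(np.float32)))
f=240/np.tan(np.radians(c['fov_y'])/2);R=cv2.Rodrigues(np.array(c['rvec'],float))[0]
def at(u,v,zz):
    C=-R.T@np.array(c['tvec'],float).ravel();d=R.T@np.array([(u-c['cx'])/f,(v-c['cy'])/f,1]);return (C+d*(zz-C[2])/d[2]).round(1)
np.set_printoptions(suppress=True)
print('pins',at(386,217,140),at(415,347,140))
im=cv2.resize(c['img'][200:370,270:440],(800,600) if 0 else (600,600),interpolation=cv2.INTER_CUBIC);cv2.imwrite('pics/c2.png',im)
# hatch plane/inner face
s=W[230:400,200:330];zz=s[...,2];hq=s[(zz>165)&(zz<255)];
C0=hq.mean(0);n=np.linalg.svd(hq-C0,full_matrices=False)[2][2];print('hatch plane',C0,n,len(hq))
E
```

```text
blue 446 [592.09765049 -74.26231109 115.16256115] ((592.5367431640625, -74.36528778076172), (55.170501708984375, 12.359834671020508), 86.98213958740234)
68 2288 [569.04442867 -73.41949117  72.63579323] ((583.1600952148438, -73.97042083740234), (62.20052719116211, 89.93822479248047), 87.20287322998047)
88 4791 [575.29528989 -72.52508823  92.55955899] ((583.2371215820312, -74.01388549804688), (100.42599487304688, 140.42889404296875), 87.24652099609375)
135 9101 [545.13395332 -55.41267622 139.04576374] ((578.3038330078125, -69.341796875), (135.44650268554688, 244.68194580078125), 84.32357788085938)
pins [501.2 -14.7 140. ] [659.  -21.9 140. ]
hatch plane [ 549.70133331 -165.39966769  203.48956514] [0.02430032 0.79240824 0.60950692] 9721
```

View pics/c2.png

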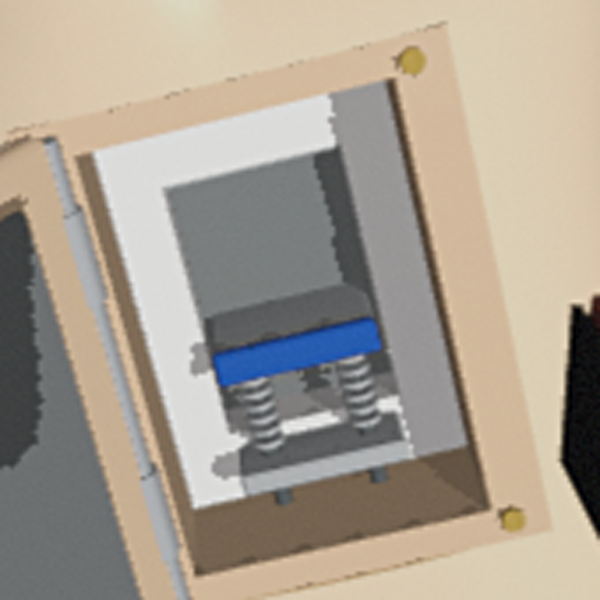

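Phantom yaw comes out near −2.7° and the pocket at about (567,−73). The insert's base is at about (500,293) with its long axis at −14°. Now I'll work out the tilted end grasp.

```bash
cat >> h.py <<'E'
from scipy.spatial.transform import Rotation as Ro
np.set_printoptions(suppress=True)
e=np.array([np.cos(np.radians(-14)),np.sin(np.radians(-14)),0]);r=np.array([-e[1],e[0],0])
def toolR(z,y):  # tool frame from approach and closing axis
    z=z/np.linalg.norm(z);y=y-z*(y@z);y/=np.linalg.norm(y);return Ro.from_matrix(np.c_[np.cross(y,z),y,z])
def q2r(q): return Ro.from_quat([q[1],q[2],q[3],q[0]])
E
python3 - <<'E'
from h import *
W=pc(load('w0'));
for n,(u0,u1,v0,v1) in dict(red=(130,232,50,160),yel=(225,322,0,58)).items():
    p=W[v0:v1,u0:u1].reshape(-1,3);p=p[p[:,2]>12];print(n,p.min(0).round(),p.max(0).round())
s=status.get_state();R0=q2r([0,.149,.989,0])
O=np.array([503.7,309.1,0])-17*r
s2=.5**.5; zt=np.array([-r[0]*s2,-r[1]*s2,-s2])
G=O+26*r+np.array([0,0,30]);T=G+19*zt
for y in(e,-e):
    R1=toolR(zt,y);print('twist',(R1*R0.inv()).as_rotvec())
print('O',O,'TCP',T,'pre',T-90*zt,'from', np.array([458,-71,422]))
E
```

```text
red [313. 162.  12.] [402. 251.  59.]
yel [283. 278.  12.] [330. 355.  58.]
twist [-0.75092494 -0.42368427 -1.43105943]
twist [-0.4297578   0.76168948  1.53325792]
O [499.58732777 292.60497265   0.        ] TCP [502.62706942 304.79671047  16.56497116] pre [518.02288458 366.54595237  80.20458146] from [458 -71 422]
```

Emit:
drive_tool(offset=[[0.005,0.04,0],[0.01,0.08,-0.01],[0.015,0.12,-0.03],[0.02,0.16,-0.05],[0.025,0.205,-0.08],[0.03,0.25,-0.12],[0.035,0.295,-0.165],[0.04,0.34,-0.21],[0.045,0.38,-0.25],[0.05,0.41,-0.29],[0.055,0.43,-0.32],[0.06,0.438,-0.342]], twist=[[-0.0626,-0.0353,-0.1193],[-0.1252,-0.0706,-0.2385],[-0.1877,-0.1059,-0.3578],[-0.2503,-0.1412,-0.477],[-0.3129,-0.1765,-0.5963],[-0.3755,-0.2118,-0.7155],[-0.438,-0.2471,-0.8348],[-0.5006,-0.2825,-0.954],[-0.5632,-0.3178,-1.0733],[-0.6258,-0.3531,-1.1926],[-0.6883,-0.3884,-1.3118],[-0.7509,-0.4237,-1.4311]], hand=-1)

```text
clock: 3.95
ee_pos: [515.4, 368.6, 77.3]
tool_rot: [0.237, 0.727, 0.568, -0.303]
contact_force: [0.3, 0.7, -0.2]
grip_width: 87.9
gripper_force: 0.0
```

```bash
python3 - <<'E'
from h import *
s=status.get_state();print(s['clock'],s['ee_pos'],s['joints']);R=q2r(s['tool_rot']).as_matrix();print(R.T)
s2=.5**.5;zt=np.array([-r[0]*s2,-r[1]*s2,-s2]);R1=toolR(zt,e);print((R1*Ro.from_matrix(R).inv()).as_rotvec())
print('go',np.array([502.6,304.8,16.6])-s['ee_pos'])
E
```

```text
3.95 [515.35488301 368.58977055  77.30702876] [ 0.77375442  0.83706288  0.70994893 -0.4967531   2.24082638  0.83713138]
[[ 0.17085392  0.68258509 -0.71055368]
 [ 0.97028842 -0.24194957  0.00088158]
 [-0.1713164  -0.68959263 -0.70364245]]
[ 0.0049551  -0.00032695  0.00003078]
go [-12.75488301 -63.78977055 -60.70702876]
```

Emit:
drive_tool(offset=[[-0.004,-0.0153,-0.016],[-0.008,-0.031,-0.032],[-0.0115,-0.046,-0.048],[-0.0152,-0.0613,-0.064],[-0.0152,-0.0613,-0.064],[-0.0152,-0.0613,-0.064]], twist=[[0,0,0],[0,0,0],[0,0,0],[0,0,0],[0,0,0],[0,0,0]])

```text
clock: 4.7
ee_pos: [502.1, 306.0, 17.0]
tool_rot: [0.236, 0.728, 0.569, -0.301]
contact_force: [-0.6, -0.1, -0.3]
grip_width: 88.0
gripper_force: 0.0
```

Emit:
drive_tool(offset=[[0,0,0],[0,0,0],[0,0,0],[0,0,0],[0,0,0],[0,0,0]], twist=[[0,0,0],[0,0,0],[0,0,0],[0,0,0],[0,0,0],[0,0,0]], hand=1)

```text
clock: 5.45
ee_pos: [502.8, 305.0, 17.1]
tool_rot: [0.236, 0.729, 0.568, -0.301]
contact_force: [2.4, 2.3, 3.4]
grip_width: 67.9
gripper_force: 30.0
```

Emit:
drive_tool(offset=[[0,0,0.03],[0,0,0.06],[0,0.005,0.09],[0.005,0.01,0.09],[0.01,0.015,0.09],[0.01,0.02,0.09],[0.015,0.02,0.09],[0.015,0.025,0.09],[0.02,0.03,0.09],[0.02,0.03,0.09],[0.02,0.03,0.09],[0.02,0.03,0.09]], twist=[[0,0,0],[0.15,-0.037,0],[0.3,-0.075,0],[0.45,-0.112,0],[0.6,-0.15,0],[0.76,-0.19,0],[0.92,-0.229,0],[1.08,-0.269,0],[1.24,-0.309,0],[1.4,-0.349,0],[1.524,-0.38,0],[1.524,-0.38,0]])

```text
clock: 6.95
ee_pos: [520.8, 332.5, 102.2]
tool_rot: [-0.236, 0.731, 0.567, 0.298]
contact_force: [0.6, 0.3, -2.7]
grip_width: 68.3
gripper_force: 30.0
```

```bash
python3 - <<'E'
from h import *
s=status.get_state();print(s['clock'],s['ee_pos'],s['joints'],s['contact_force']);R=q2r(s['tool_rot']).as_matrix();print(R.T)
zt=np.array([r[0],r[1],-1]);R1=toolR(zt,e);print((R1*Ro.from_matrix(R).inv()).as_rotvec())
E
```

```text
6.95 [520.84868642 332.51049883 102.2376271 ] [ 0.12786865 -0.18743358  1.89637506  0.77630486  1.21429492  0.17867322] [ 0.59335088  0.28957776 -2.70071849]
[[ 0.17983627  0.68723416  0.70382393]
 [ 0.96927969 -0.24584324 -0.00761521]
 [ 0.16779692  0.68357173 -0.71033364]]
[ 0.00260693 -0.00850798  0.00403324]
```

Emit:
drive_tool(offset=[[0,0,-0.03],[0,0,-0.055],[0,0,-0.075],[0,0,-0.085],[0,0,-0.089],[0,0,-0.091],[0,0,-0.092],[0,0,-0.092]], twist=[[0.0026,-0.0085,0.004],[0.0026,-0.0085,0.004],[0.0026,-0.0085,0.004],[0.0026,-0.0085,0.004],[0.0026,-0.0085,0.004],[0.0026,-0.0085,0.004],[0.0026,-0.0085,0.004],[0.0026,-0.0085,0.004]])

```text
clock: 7.95
ee_pos: [522.9, 334.8, 15.2]
tool_rot: [-0.235, 0.726, 0.57, 0.305]
contact_force: [0.3, -0.5, -2.1]
grip_width: 67.7
gripper_force: 30.0
```

Emit:
drive_tool(offset=[[0,0,-0.001],[0,0,-0.002],[0,0,-0.003],[0,0,-0.003]], twist=[[0,0,0],[0,0,0],[0,0,0],[0,0,0]])

```text
clock: 8.45
ee_pos: [522.9, 335.1, 12.8]
tool_rot: [-0.235, 0.725, 0.57, 0.305]
contact_force: [-1.8, -1.8, 5.1]
grip_width: 67.7
gripper_force: 30.0
```

Contact is made, with +5 N upward. I'll release, back out along the tool axis, then rise and bring the tool vertical for the ridge grasp.

Emit:
drive_tool(offset=[[0,0,0],[0,0,0],[0,0,0],[0,0,0]], twist=[[0,0,0],[0,0,0],[0,0,0],[0,0,0]], hand=-1)

```text
clock: 8.95
ee_pos: [522.6, 334.8, 11.5]
tool_rot: [-0.235, 0.726, 0.57, 0.305]
contact_force: [0.7, 1.0, -0.6]
grip_width: 87.9
gripper_force: 0.0
```

Emit:
drive_tool(offset=[[-0.005,-0.02,0.02],[-0.01,-0.04,0.042],[-0.02,-0.08,0.085],[-0.025,-0.1,0.13],[-0.025,-0.1,0.175],[-0.025,-0.1,0.2],[-0.025,-0.1,0.22],[-0.025,-0.1,0.23],[-0.03,-0.1,0.24],[-0.03,-0.1,0.24]], twist=[[0,0,0],[0,0,0],[0,0,0],[-0.13,0.032,0],[-0.26,0.065,0],[-0.4,0.1,0],[-0.53,0.132,0],[-0.66,0.165,0],[-0.762,0.19,0],[-0.762,0.19,0]])

```text
clock: 10.2
ee_pos: [492.7, 236.6, 251.9]
tool_rot: [-0.001, 0.785, 0.619, 0.003]
contact_force: [-0.8, 0.6, 0.2]
grip_width: 87.7
gripper_force: 0.0
```

```bash
python3 - <<'E'
from h import *
c=snap('wrist','w2');s=status.get_state();print(s['clock'],s['ee_pos'],s['joints'])
R=q2r(s['tool_rot']).as_matrix();print(R.T.round(3))
W=pc(c);z=W[...,2]
m=(z>27)&(z<70)&(abs(W[...,0]-523)<75)&(abs(W[...,1]-340)<75)
q=W[m];print(len(q),q[:,2].max())
for lo,hi in((28,38),(54,66)):
    a=q[(q[:,2]>lo)&(q[:,2]<hi)];print(lo,len(a),np.median(a[:,2]) if len(a) else 0,cv2.minAreaRect(a[:,:2].astype(np.float32)) if len(a) else 0)
E
```

```text
10.25 [492.65786896 235.77587834 251.26031616] [ 0.38170183 -0.05156017  1.32446217  0.00386341  1.86328126  0.61879035]
[[ 0.234  0.972  0.006]
 [ 0.972 -0.234  0.002]
 [ 0.004  0.005 -1.   ]]
5661 63.61326122172687
28 3984 32.864393677567776 ((519.9541625976562, 323.3765869140625), (55.828548431396484, 68.19857025146484), 75.85202026367188)
54 1623 60.5458715894396 ((520.02978515625, 323.33148193359375), (13.494516372680664, 67.43614196777344), 76.56890869140625)
```

View pics/w2.png

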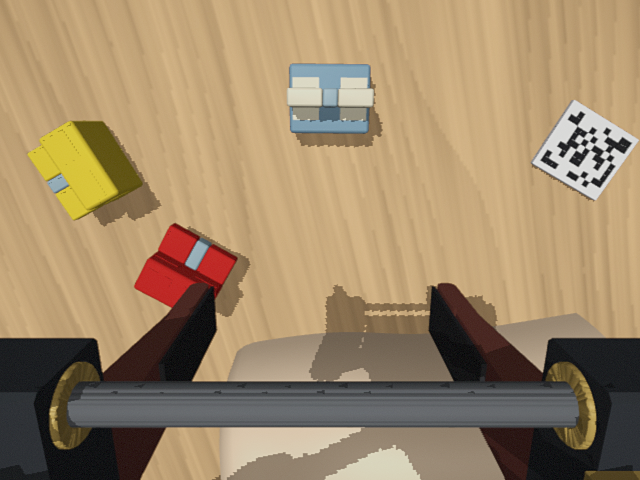

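The insert now stands upright at about (330,98) in the image. Next I'll turn the tool 90° above it and grip the ridge.

Emit:
drive_tool(offset=[[0.004,0.01,-0.01],[0.008,0.02,-0.03],[0.012,0.03,-0.05],[0.016,0.045,-0.07],[0.02,0.06,-0.09],[0.024,0.075,-0.11],[0.0274,0.0886,-0.12],[0.0274,0.0886,-0.13],[0.0274,0.0886,-0.13],[0.0274,0.0886,-0.13],[0.0274,0.0886,-0.13]], twist=[[0,0,0.17],[0,0,0.34],[0,0,0.51],[0,0,0.68],[0,0,0.85],[0,0,1.02],[0,0,1.19],[0,0,1.36],[0,0,1.5],[0,0,1.567],[0,0,1.567]])

```text
clock: 11.62
ee_pos: [520.0, 322.2, 121.0]
tool_rot: [-0.002, 0.122, 0.993, 0.002]
contact_force: [0.1, 0.3, -0.1]
grip_width: 87.8
gripper_force: 0.0
```

```bash
python3 - <<'E'
from h import *
s=status.get_state();print(s['clock'],s['ee_pos'],s['joints'])
R=q2r(s['tool_rot']);print(R.as_matrix().T.round(4))
a=np.radians(76.2);R1=toolR(np.array([0,0,-1.]),np.array([np.cos(a),np.sin(a),0]));print((R1*R.inv()).as_rotvec())
print('go',np.array([520,323.4,46])-s['ee_pos'])
E
```

```text
11.625 [520.00761064 322.2487901  121.006529  ] [ 0.49558362  0.12714959  1.37160649  0.00629281  1.64450799 -0.83067944]
[[-0.9703  0.2416  0.0055]
 [ 0.2417  0.9704  0.0035]
 [-0.0045  0.0047 -1.    ]]
[-0.004718   -0.00446359  0.00321962]
go [ -0.00761064   1.1512099  -75.006529  ]
```

Emit:
drive_tool(offset=[[0,0.001,-0.03],[0,0.001,-0.055],[0,0.001,-0.07],[0,0.001,-0.075],[0,0.001,-0.075],[0,0.001,-0.075]], twist=[[-0.0047,-0.0045,0.0032],[-0.0047,-0.0045,0.0032],[-0.0047,-0.0045,0.0032],[-0.0047,-0.0045,0.0032],[-0.0047,-0.0045,0.0032],[-0.0047,-0.0045,0.0032]])

```text
clock: 12.38
ee_pos: [520.6, 324.7, 48.0]
tool_rot: [0.001, 0.119, 0.993, 0.0]
contact_force: [0.5, -0.1, 0.7]
grip_width: 87.7
gripper_force: 0.0
```

Emit:
drive_tool(offset=[[0,0,0],[0,0,0],[0,0,0],[0,0,0],[0,0,0],[0,0,0],[0,0,0]], twist=[[0,0,0],[0,0,0],[0,0,0],[0,0,0],[0,0,0],[0,0,0],[0,0,0]], hand=1)

```text
clock: 13.25
ee_pos: [520.0, 324.4, 46.6]
tool_rot: [0.0, 0.119, 0.993, -0.001]
contact_force: [0.7, 0.9, 0.4]
grip_width: 21.4
gripper_force: 0.0
```

```bash
python3 - <<'E'
from h import *
s=status.get_state();print(s['clock'],s['ee_pos'],s['contact_force'],s['torque'],s['grip_width'])
R=q2r(s['tool_rot']);print(R.as_matrix().T.round(4))
E
```

```text
13.25 [519.96744465 324.35532478  46.60381144] [0.7075733  0.92624682 0.37111269] [-0.01601707  0.07024881 -0.04137536] 21.42802076883128
[[-0.9717  0.2363 -0.0009]
 [ 0.2363  0.9717 -0.001 ]
 [ 0.0007 -0.0011 -1.    ]]
```

Emit:
drive_tool(offset=[[0,0,0],[0,0,0],[0,0,0],[0,0,0.01],[0,0,0.03],[0,0,0.06]], twist=[[0,0,0],[0,0,0],[0,0,0],[0,0,0],[0,0,0],[0,0,0]])

```text
clock: 14.0
ee_pos: [519.6, 324.1, 107.4]
tool_rot: [-0.0, 0.119, 0.993, -0.001]
contact_force: [-0.6, -0.1, -2.5]
grip_width: 13.7
gripper_force: 30.0
```

Emit:
drive_tool(offset=[[0,-0.01,0.06],[0.003,-0.05,0.11],[0.006,-0.1,0.14],[0.01,-0.15,0.143],[0.014,-0.2,0.143],[0.018,-0.25,0.143],[0.022,-0.3,0.143],[0.026,-0.345,0.143],[0.03,-0.38,0.143],[0.032,-0.397,0.143],[0.032,-0.397,0.143],[0.032,-0.397,0.143]], twist=[[0,0,0],[0,0,0.02],[0,0,0.04],[0,0,0.06],[0,0,0.08],[0,0,0.1],[0,0,0.12],[0,0,0.14],[0,0,0.16],[0,0,0.18],[0,0,0.19],[0,0,0.19]])

```text
clock: 15.5
ee_pos: [551.9, -72.0, 250.5]
tool_rot: [0.001, 0.024, 1.0, -0.0]
contact_force: [-0.2, 0.6, -2.6]
grip_width: 13.7
gripper_force: 30.0
```

```bash
python3 - <<'E'
from h import *
c=snap('wrist','w3');s=status.get_state();print(s['clock'],s['ee_pos'],s['joints'],s['contact_force'])
R=q2r(s['tool_rot']);print(R.as_matrix().T.round(4))
a=np.radians(87.25);R1=toolR(np.array([0,0,-1.]),np.array([np.cos(a),np.sin(a),0]));print((R1*R.inv()).as_rotvec())
print('go',np.array([551.8,-72.4,250])-s['ee_pos'])
E
```

```text
15.55 [551.95423388 -71.70937046 250.3256942 ] [-0.19005414 -0.02033911  1.29563398 -0.0004407   1.8644982  -1.71321285] [-0.54985499 -0.80979034 -3.2048926 ]
[[-0.9989  0.0477 -0.0017]
 [ 0.0477  0.9989 -0.0007]
 [ 0.0017 -0.0008 -1.    ]]
[ 0.00075439  0.00168738 -0.00023099]
go [-0.15423388 -0.69062954 -0.3256942 ]
```

View pics/w3.png

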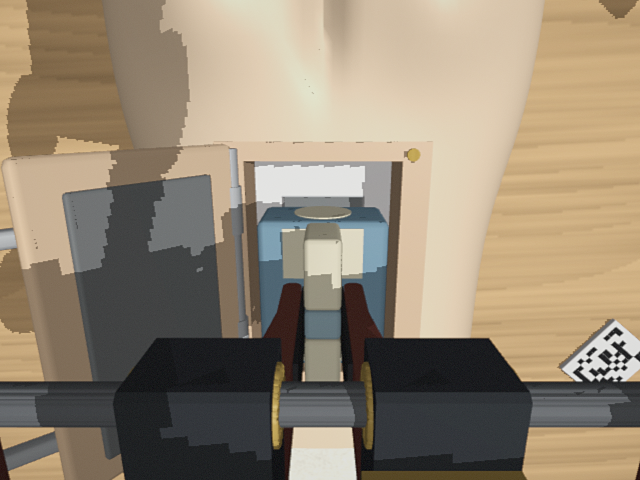

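The picture shows the insert gripped and in line over the opening: insert at (322,270), opening walls at columns 250 and 395. I'll check the lateral centring from depth before lowering.

```bash
python3 - <<'E'
from h import *
W=pc(load('w3'));a=np.radians(-2.75);u=np.array([np.cos(a),np.sin(a),0]);v=np.array([-u[1],u[0],0])
X=W@u;Y=W@v;Z=W[...,2]
m=np.zeros(Z.shape,bool);m[205:330,255:392]=1
k=m&(Z>232)&(Z<242);print('block top',k.sum(),np.median(Z[k]),np.percentile(Y[k],[.5,99.5]),np.percentile(X[k],[.5,50]))
for row in(230,250,270):
    q=k[row];print(Y[row][q].min(),Y[row][q].max())
k=m&(Z>244)&(Z<262);k[:,:300]=0;k[:,345:]=0;print('ridge',Z[k].max(),np.percentile(Y[k],[1,99]),X[k].min())
m[:]=0;m[165:200,240:405]=1
k=m&(Z>89)&(Z<97);print('deck',np.median(Z[k]),np.percentile(Y[k],[.5,99.5]),X[k].max())
k=m&(Z>68)&(Z<78);print('floor',k.sum(),np.percentile(Y[k],[.5,99.5]),X[k].min())
for row in(168,175,182):
    q=m[row]&(Z[row]>89)&(Z[row]<97);print('deckrow',Y[row][q].min(),Y[row][q].max())
E
```

```text
block top 7660 236.5869186640362 [-73.82689193 -18.321669  ] [520.82977086 536.81590808]
-74.00958657037704 -18.339400229071494
-73.76914884136494 -18.321683200214117
-73.68906924311152 -18.525561027372195
ridge 261.99503973082875 [-54.78676948 -37.68410993] 520.5275139605883
deck 92.76724456637533 [-95.97626804   4.01472711] 538.4334728921363
floor 236 [-76.81345271 -14.89819487] 539.8698153702272
deckrow -95.84396218637553 3.9895543283783805
deckrow -96.0576830855755 4.147942120130249
deckrow -96.09629383266872 3.950967561767065
```

Centred to within 0.2 mm. I'll lower the insert just above the deck, behind the clamp.

Emit:
drive_tool(offset=[[0,0,-0.03],[0,0,-0.06],[0,0,-0.08],[0,0,-0.095],[0,0,-0.102],[0,0,-0.105],[0,0,-0.105],[0,0,-0.105]], twist=[[0,0,0],[0,0,0],[0,0,0],[0,0,0],[0,0,0],[0,0,0],[0,0,0],[0,0,0]])

```text
clock: 16.55
ee_pos: [552.3, -72.7, 145.5]
tool_rot: [0.001, 0.024, 1.0, -0.001]
contact_force: [-0.1, 0.1, -2.5]
grip_width: 13.6
gripper_force: 30.0
```

Emit:
drive_tool(offset=[[0.004,0,0],[0.008,-0.0003,0],[0.012,-0.0005,0],[0.016,-0.0008,0],[0.02,-0.001,0],[0.0205,-0.001,0],[0.0205,-0.001,0],[0.0205,-0.001,0]], twist=[[0,0,0],[0,0,0],[0,0,0],[0,0,0],[0,0,0],[0,0,0],[0,0,0],[0,0,0]])

```text
clock: 17.55
ee_pos: [571.3, -73.5, 144.8]
tool_rot: [-0.001, 0.024, 1.0, -0.0]
contact_force: [-9.0, 0.3, 1.7]
grip_width: 14.0
gripper_force: 30.0
```

```bash
python3 - <<'E'
from h import *
s=status.get_state();print(s['clock'],s['ee_pos'],s['contact_force'],s['torque'],s['grip_width'])
R=q2r(s['tool_rot']);print(R.as_matrix().T.round(4))
E
```

```text
17.55 [571.26274979 -73.5241896  144.75286107] [-9.01638838  0.29060756  1.65472469] [ 0.13666717  1.65345091 -0.00793001] 13.99827352103561
[[-0.9988  0.0485  0.0026]
 [ 0.0485  0.9988 -0.0008]
 [-0.0026 -0.0006 -1.    ]]
```

Emit:
drive_tool(offset=[[0,0,-0.003],[0,0,-0.006],[0,0,-0.009],[0,0,-0.012],[0,0,-0.015],[0,0,-0.015]], twist=[[0,0,0],[0,0,0],[0,0,0],[0,0,0],[0,0,0],[0,0,0]])

```text
clock: 18.3
ee_pos: [571.1, -73.5, 129.2]
tool_rot: [-0.002, 0.024, 1.0, -0.0]
contact_force: [-8.6, 0.7, 0.2]
grip_width: 13.8
gripper_force: 30.0
```

```bash
python3 - <<'E'
from h import *
c=snap('wrist','w4');s=status.get_state();print(s['clock'],s['ee_pos'],s['contact_force'],s['torque'],s['grip_width'])
a=np.radians(-2.75);u=np.array([np.cos(a),np.sin(a),0]);v=np.array([-u[1],u[0],0]);print('X',s['ee_pos']@u,'Y',s['ee_pos']@v)
W=pc(c);cv2.imwrite('pics/c4.png',cv2.resize(c['img'][100:400,150:500],(700,600)))
E
```

```text
18.35 [571.06697939 -73.56069171 129.25912839] [-8.70106201 -0.40932902 -0.31053272] [0.07316994 1.58909343 0.02415787] 13.83393204426745
X 573.9386352566507 Y -46.07725329267484
```

View pics/c4.png

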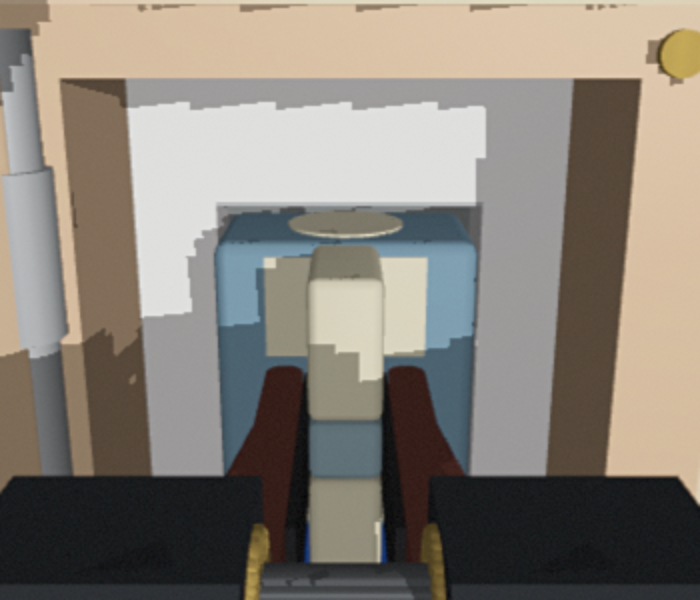

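The insert is inside the pocket mouth, with a thin gap visible at the fixed end (345,208) and on both sides. I'll continue down.

Emit:
drive_tool(offset=[[0,0,-0.002],[0,0,-0.004],[0,0,-0.006],[0,0,-0.0075],[0,0,-0.0075]], twist=[[0,0,0],[0,0,0],[0,0,0],[0,0,0],[0,0,0]])

```text
clock: 18.98
ee_pos: [571.2, -73.6, 122.0]
tool_rot: [-0.001, 0.024, 1.0, -0.0]
contact_force: [-8.4, -0.1, 0.6]
grip_width: 14.1
gripper_force: 30.0
```

Emit:
drive_tool(offset=[[0,0,-0.001],[0,0,-0.0015],[0,0,-0.0015]], twist=[[0,0,0],[0,0,0],[0,0,0]])

```text
clock: 19.35
ee_pos: [571.3, -73.6, 120.8]
tool_rot: [-0.001, 0.024, 1.0, -0.0]
contact_force: [-7.9, 1.4, 0.0]
grip_width: 14.0
gripper_force: 30.0
```

Emit:
drive_tool(offset=[[0,0,-0.001],[-0.001,0,-0.0015],[-0.002,0,-0.0015],[-0.003,0,-0.0015],[-0.003,0,-0.0015]], twist=[[0,0,0],[0,0,0],[0,0,0],[0,0,0],[0,0,0]])

```text
clock: 19.98
ee_pos: [569.6, -73.5, 120.6]
tool_rot: [0.001, 0.024, 1.0, -0.0]
contact_force: [-6.3, 0.8, 5.3]
grip_width: 13.8
gripper_force: 30.0
```

Floor contact. Release with a small opening.

Emit:
drive_tool(offset=[[0,0,0],[0,0,0],[0,0,0],[0,0,0],[0,0,0],[0,0,0]], twist=[[0,0,0],[0,0,0],[0,0,0],[0,0,0],[0,0,0],[0,0,0]], hand=0.3)

```text
clock: 20.72
ee_pos: [569.5, -73.6, 119.1]
tool_rot: [0.0, 0.024, 1.0, -0.0]
contact_force: [0.4, -0.3, 0.7]
grip_width: 30.4
gripper_force: 0.0
```

Emit:
drive_tool(offset=[[0,0,0.015],[0,0,0.03],[0,0,0.06],[0,0,0.1],[0,0,0.15],[0,0,0.2],[0,0,0.2],[0,0,0.2]], twist=[[0,0,0],[0,0,0],[0,0,0],[0,0,0],[0,0,0],[0,0,0],[0,0,0],[0,0,0]])

```text
clock: 21.72
ee_pos: [569.5, -73.6, 319.4]
tool_rot: [0.001, 0.024, 1.0, -0.001]
contact_force: [-0.6, -0.1, -0.1]
grip_width: 30.3
gripper_force: 0.0
```

```bash
python3 - <<'E'
from h import *
c=snap('wrist','w5');s=status.get_state();print(s['clock'],s['ee_pos'],s['contact_force'],s['joints'])
W=pc(c);a=np.radians(-2.75);u=np.array([np.cos(a),np.sin(a),0]);v=np.array([-u[1],u[0],0])
X=W@u;Y=W@v;Z=W[...,2]
roi=np.zeros(Z.shape,bool);roi[100:340,230:420]=1
for n,lo,hi in(('deck',89,96.5),('block',102,111),('ridge',130,139)):
    k=roi&(Z>lo)&(Z<hi)&(abs(Y+46)<(9 if n=='ridge' else 49))&(X>500)&(X<612);print(n,k.sum(),np.median(Z[k]),np.percentile(X[k],[1,99]),np.percentile(Y[k],[1,99]),cv2.minAreaRect(W[k][:,:2].astype(np.float32)))
    P=W[k];M=np.c_[P[:,:2],np.ones(len(P))];print(np.linalg.lstsq(M,P[:,2],rcond=None)[0])
# bar via scene/wrist: points at hatch bar
sc=snap('scene','s5');Ws=pc(sc);p=Ws[170:290,185:232];k=(p[...,2]>235)&(p[...,2]<285);print('bar+',k.sum(),p[k].min(0),p[k].max(0))
q=p[k];yy=q@v;xx=q@u
sel=yy<-190;print(len(q),q[sel].mean(0),xx[sel].min(),xx[sel].max(),yy.min(),np.sort(yy)[::40])
E
```

```text
21.775 [569.30062454 -73.60574804 318.14882579] [-0.0070423  -0.03547492  0.11111186] [-0.18737405  0.06312999  1.08916015 -0.00084083  1.9897     -1.70994866]
deck 7037 92.74881568785486 [506.64225154 610.10825248] [-94.43445953   2.41011081] ((556.4302978515625, -72.79264831542969), (97.99172973632812, 105.39410400390625), 87.23441314697266)
[-0.00240847 -0.00064892 94.00485985]
block 3557 106.72443308228762 [535.60191225 603.14980268] [-74.47515679 -19.39806941] ((566.472900390625, -74.00132751464844), (56.18857955932617, 68.8369140625), 87.31075286865234)
[ -0.00066782  -0.00058004 106.9934494 ]
ridge 1463 134.59354323567945 [500.79433191 601.74408269] [-53.39694633 -39.92605504] ((548.6859130859375, -72.6544189453125), (16.889352798461914, 102.5176773071289), 86.93031311035156)
[ -0.02584181  -0.0106018  148.40709963]
bar+ 506 [ 490.72608553 -238.14057693  235.02136574] [ 661.40130481 -186.81436841  266.03133751]
506 [ 577.82496397 -229.3137689   258.15529797] 525.5816042303387 642.1277635815887 -208.10303482124448 [-208.10303482 -205.23845276 -202.5273324  -200.25384354 -197.07161203
 -187.99116299 -178.74488982 -173.5086409  -171.49668222 -169.6207157
 -167.80272676 -165.97662351 -164.04585838]
```

View pics/w5.png

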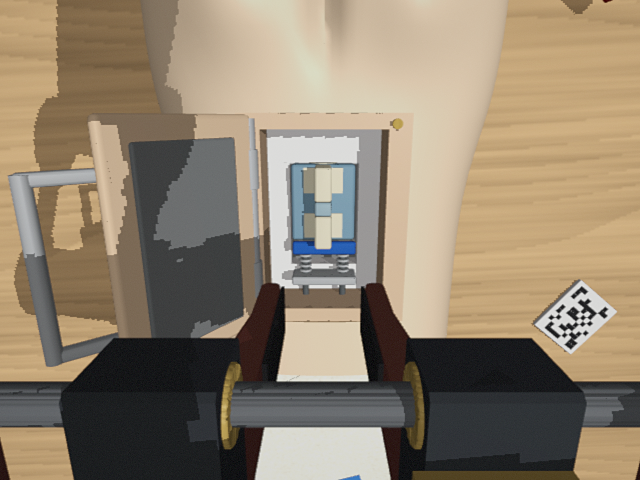

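The insert is fitted: level and flush against the fixed end, with the blue clamp plate behind it. The pull bar shows at (15,180)–(55,360). I'll fit the bar line now.

```bash
python3 - <<'E'
from h import *
a=np.radians(-2.75);u=np.array([np.cos(a),np.sin(a),0]);v=np.array([-u[1],u[0],0])
W=pc(load('w5'));p=W[190:345,5:75].reshape(-1,3);p=p[(p[:,2]>235)&(p[:,2]<285)]
X=p@u;Y=p@v;print(len(p),np.percentile(X,[1,99]),np.percentile(Y,[1,50,99]),np.percentile(p[:,2],[5,50,95,99]))
for lo in range(520,640,20):
    k=(X>lo)&(X<lo+20)
    if k.sum()>5: print(lo,k.sum(),np.median(Y[k]),np.percentile(p[k,2],[50,98]))
h=W[150:330,130:240].reshape(-1,3);h=h[(h[:,2]>155)&(h[:,2]<235)];C=h.mean(0);n=np.linalg.svd(h-C,full_matrices=False)[2][2];n*=np.sign(n[2]);print('hatch',C@u,C@v,C[2],n@u,n@v,n[2],'theta',np.arctan2(n@v,-n[2])-0+0)
E
```

```text
3419 [533.60280411 621.38046039] [-207.81056448 -201.59145148 -198.73060539] [255.32925728 260.05021123 261.81612014 262.36844615]
520 314 -201.72109672256104 [260.08542545 262.22288259]
540 835 -201.58000203149317 [260.10042327 262.21433648]
560 784 -201.68288652590235 [260.09570467 262.15395432]
580 731 -201.65911434197125 [260.07963421 262.05761438]
600 680 -201.54047440415053 [259.99192914 262.08095967]
620 75 -200.89479604744147 [258.19926894 261.32901229]
hatch 576.0246658633803 -137.6280826672447 203.00033347694972 0.0036970992653309873 0.8008299103206159 0.5988804439893631 theta 2.212903834611934
```

Emit:
drive_tool(offset=[[0,-0.04,0],[0,-0.08,0],[0,-0.12,0],[0,-0.15,0],[0,-0.1595,0],[0,-0.1595,-0.03],[0,-0.1595,-0.055],[0,-0.1595,-0.07],[0,-0.1595,-0.074],[0,-0.1595,-0.074],[0,-0.1595,-0.074]], twist=[[0,0,0],[0,0,0],[0,0,0],[0,0,0],[0,0,0],[0,0,0],[0,0,0],[0,0,0],[0,0,0],[0,0,0],[0,0,0]])

```text
clock: 23.2
ee_pos: [569.8, -233.1, 246.5]
tool_rot: [0.001, 0.024, 1.0, -0.001]
contact_force: [-0.4, -0.0, -0.4]
grip_width: 30.6
gripper_force: 0.0
```

Emit:
drive_tool(offset=[[0,0,0],[0,0,0],[0,0,0],[0,0,0],[0,0,0],[0,0,0]], twist=[[0,0,0],[0,0,0],[0,0,0],[0,0,0],[0,0,0],[0,0,0]], hand=1)

```text
clock: 23.95
ee_pos: [569.7, -231.3, 245.5]
tool_rot: [0.001, 0.023, 1.0, 0.001]
contact_force: [-0.3, 6.4, 2.6]
grip_width: 9.1
gripper_force: 30.0
```

```bash
python3 - <<'E'
from h import *
s=status.get_state();print(s['clock'],s['ee_pos'],s['contact_force'],s['torque'],s['grip_width'],s['joints'])
a=np.radians(-2.75);u=np.array([np.cos(a),np.sin(a),0]);v=np.array([-u[1],u[0],0]);print(s['ee_pos']@u,s['ee_pos']@v)
f=lambda t:np.array([151*np.cos(t)-15*np.sin(t),151*np.sin(t)+15*np.cos(t)])
T=[2.2-.02,*np.arange(2.1,.5,-.1),.42,.35,.3,.25,.2,.16,.12,.08,.05,.02,0,-.01];
for t in T:
    d=f(t)-f(2.2);w=d[0]*v+np.array([0,0,d[1]]);print(round(t,2),(w/1000).round(4).tolist())
E
```

```text
23.95 [ 569.70587623 -231.30679093  245.54244619] [-0.27509921  6.39482999  2.58890297] [ 1.08975179  0.03293917 -0.01480617] 9.069960752404478 [-0.4422879   0.13753863  1.14014156  0.00236073  1.86355491 -1.96594805]
580.1474621860723 -203.70699315920572
2.18 [0.0001, 0.0023, 0.002]
2.1 [0.0006, 0.0118, 0.0095]
2.0 [0.0012, 0.0245, 0.0178]
1.9 [0.0018, 0.0379, 0.0248]
1.8 [0.0025, 0.052, 0.0304]
1.7 [0.0032, 0.0666, 0.0346]
1.6 [0.0039, 0.0815, 0.0372]
1.5 [0.0046, 0.0966, 0.0384]
1.4 [0.0054, 0.1117, 0.0381]
1.3 [0.0061, 0.1268, 0.0363]
1.2 [0.0068, 0.1416, 0.0329]
1.1 [0.0075, 0.1559, 0.0281]
1.0 [0.0082, 0.1698, 0.0219]
0.9 [0.0088, 0.1829, 0.0144]
0.8 [0.0094, 0.1952, 0.0055]
0.7 [0.0099, 0.2066, -0.0045]
0.6 [0.0104, 0.2169, -0.0156]
0.42 [0.0112, 0.2325, -0.038]
0.35 [0.0114, 0.2374, -0.0474]
0.3 [0.0116, 0.2405, -0.0543]
0.25 [0.0117, 0.2433, -0.0614]
0.2 [0.0118, 0.2457, -0.0686]
0.16 [0.0119, 0.2474, -0.0744]
0.12 [0.012, 0.2488, -0.0803]
0.08 [0.012, 0.25, -0.0862]
0.05 [0.012, 0.2508, -0.0907]
0.02 [0.0121, 0.2514, -0.0952]
0 [0.0121, 0.2517, -0.0983]
-0.01 [0.0121, 0.2518, -0.0998]
```

Emit:
drive_tool(offset=[[0.0003,0.008,0.005],[0.0006,0.0133,0.0095],[0.0012,0.026,0.0178],[0.0018,0.0394,0.0248],[0.0025,0.0535,0.0304],[0.0032,0.0681,0.0346],[0.0039,0.083,0.0372],[0.0046,0.0981,0.0384],[0.0054,0.1132,0.0381],[0.0061,0.1283,0.0363],[0.0061,0.1283,0.0363]], twist=[[0,0,0],[0,0,0],[0,0,0],[0,0,0],[0,0,0],[0,0,0],[0,0,0],[0,0,0],[0,0,0],[0,0,0],[0,0,0]])

```text
clock: 25.32
ee_pos: [575.7, -103.1, 280.8]
tool_rot: [0.0, 0.023, 1.0, 0.0]
contact_force: [5.4, -0.7, 1.0]
grip_width: 9.3
gripper_force: 30.0
```

Emit:
drive_tool(offset=[[0.0007,0.0148,-0.0034],[0.0014,0.0291,-0.0082],[0.0021,0.043,-0.0144],[0.0027,0.0561,-0.0219],[0.0033,0.0684,-0.0308],[0.0038,0.0798,-0.0408],[0.0043,0.0901,-0.0519],[0.0047,0.0993,-0.0639],[0.0051,0.1057,-0.0743],[0.0053,0.1106,-0.0837],[0.0053,0.1106,-0.0837]], twist=[[0,0,0],[0,0,0],[0,0,0],[0,0,0],[0,0,0],[0,0,0],[0,0,0],[0,0,0],[0,0,0],[0,0,0],[0,0,0]])

```text
clock: 26.7
ee_pos: [580.7, 6.1, 196.7]
tool_rot: [-0.0, 0.024, 1.0, -0.0]
contact_force: [3.4, -0.4, -0.9]
grip_width: 9.3
gripper_force: 30.0
```

Emit:
drive_tool(offset=[[0.0002,0.0031,-0.0069],[0.0003,0.0059,-0.014],[0.0004,0.0083,-0.0212],[0.0005,0.01,-0.027],[0.0006,0.0114,-0.0329],[0.0006,0.0126,-0.0388],[0.0006,0.0134,-0.0433],[0.0007,0.014,-0.0478],[0.0007,0.0143,-0.0499],[0.0007,0.0143,-0.0499]], twist=[[0,0,0],[0,0,0],[0,0,0],[0,0,0],[0,0,0],[0,0,0],[0,0,0],[0,0,0],[0,0,0],[0,0,0]])

```text
clock: 27.95
ee_pos: [581.6, 18.9, 150.5]
tool_rot: [0.002, 0.025, 1.0, -0.001]
contact_force: [-4.5, -6.5, 9.6]
grip_width: 9.2
gripper_force: 30.0
```

Emit:
drive_tool(offset=[[0,0,-0.001],[0,0,-0.002],[0,0,-0.002]], twist=[[0,0,0],[0,0,0],[0,0,0]])

```text
clock: 28.32
ee_pos: [581.6, 18.9, 150.4]
tool_rot: [0.002, 0.025, 1.0, -0.001]
contact_force: [-7.4, -6.3, 16.3]
grip_width: 9.2
gripper_force: 30.0
```

```bash
python3 - <<'E'
from h import *
c=snap('wrist','w6');W=pc(c);a=np.radians(-2.75);u=np.array([np.cos(a),np.sin(a),0]);v=np.array([-u[1],u[0],0])
X=W@u;Y=W@v;Z=W[...,2]
k=(X>500)&(X<570)&(Y>-95)&(Y<5)&(Z>135)&(Z<180);k[340:]=0;P=np.c_[X[k],Y[k],np.ones(k.sum())];print(k.sum(),np.median(Z[k]),np.linalg.lstsq(P,Z[k],rcond=None)[0])
E
```

```text
39202 151.01782044731445 [  0.01298221   0.00011492 143.97428732]
```

The hatch plane is level (slope 0.0001 across the hinge), so it is shut. I'll release and retreat.

Emit:
drive_tool(offset=[[0,0,0.002],[0,0,0.003],[0,0,0.003],[0,0,0.003],[0,0,0.003],[0,0,0.003],[0,0,0.003]], twist=[[0,0,0],[0,0,0],[0,0,0],[0,0,0],[0,0,0],[0,0,0],[0,0,0]], hand=0.35)

```text
clock: 29.25
ee_pos: [581.6, 20.1, 148.8]
tool_rot: [0.0, 0.024, 1.0, -0.0]
contact_force: [-0.5, 0.8, -0.3]
grip_width: 28.6
gripper_force: 0.0
```

Emit:
drive_tool(offset=[[0,0,0.01],[0,0,0.025],[0,0,0.05],[0,0,0.09],[0,0,0.13],[0,0,0.16],[0,0,0.18],[0,0,0.18],[0,0,0.18]], twist=[[0,0,0],[0,0,0],[0,0,0],[0,0,0],[0,0,0],[0,0,0],[0,0,0],[0,0,0],[0,0,0]])

```text
clock: 30.38
ee_pos: [581.5, 20.1, 328.4]
tool_rot: [0.0, 0.024, 1.0, -0.0]
contact_force: [0.2, -0.2, -0.2]
grip_width: 28.8
gripper_force: 0.0
```

```bash
python3 - <<'E'
from h import *
c=snap('wrist','w7');W=pc(c);a=np.radians(-2.75);u=np.array([np.cos(a),np.sin(a),0]);v=np.array([-u[1],u[0],0])
X=W@u;Y=W@v;Z=W[...,2]
k=(X>500)&(X<600)&(Y>-95)&(Y<5)&(Z>135)&(Z<180);k[280:]=0;P=np.c_[X[k],Y[k],np.ones(k.sum())];print(k.sum(),np.median(Z[k]),np.linalg.lstsq(P,Z[k],rcond=None)[0])
s=status.get_state();print(s['clock'],s['ee_pos'],s['contact_force'],s['grip_width'])
E
```

```text
16154 150.99809839929054 [  0.00411525   0.00392693 148.83581406]
30.425 [581.39908293  20.09252213 327.76324011] [-0.53394701  0.08181469 -0.37267368] 28.456913175628806
```

View pics/w7.png

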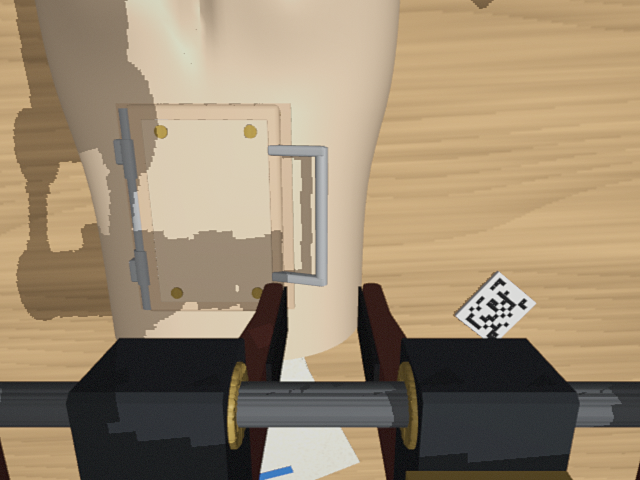

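The hatch (200,210) is shut flat on the rim, the bar at (320,215) is free, and the arm is clear. I'm handing in the job.

```bash
python3 -c "
from plant import ctrl;print(ctrl.sign_off())"
```

```text
the job is handed in; nothing more can be done
None
```

The spine insert is fitted upright in the pocket, held by the clamp, and the hatch was lowered gently until shut. I handed the job in at about 30 s with the arm clear; the sign-off call returned no verdict.

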